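# Oil and fit the mixer beater

### The job

Take the beater out of its wooden rack, dip its splined lower end into the blue oiling cup well below the rim, and lift it out again without tipping the cup or pushing it away. Then turn the beater so that its four splines mesh with the cross-shaped orange socket of the upturned mixer, slide it fully home until its collar meets the socket, and finish still holding the beater and keeping it pressed down against the socket's spring; leave the flour, glass, plate and spoon alone.

Things in the scene. Friction and masses are not known exactly. Their poses are not given: they have to be found in the camera images.
- beater: Beater, 140 mm, about 120 g, upright in the rack, drive end down. Origin: tip of drive end; z up the stem. From the tip: 0-30 mm four splines in a cross (arms along its x and y, 22 mm across, 6 thick, rounded tips); 30-36 black collar, 34 dia; 10 mm shaft, wire cage from 44 to 99, 52 across; 104-140 green grip, 16 mm square, flats facing its x and y, so in line with the splines.
- rack: Fixed wooden block 90 x 90 mm, 45 mm high (on a thin black mat), with a 27 mm round through hole in the middle. Origin at the centre of its underside. The beater's collar rests on its top, so the beater's tip is 15 mm above the work surface and the tip must rise more than 30 mm to come clear.
- oil_cup: Small round open blue ceramic cup, loose, 350 g, 50 mm high, rim 64 mm outer diameter, wall 4 mm, narrower towards its bottom, inner floor about 5 mm above the surface; nothing is in it. Origin at the centre of its underside, z up: the rim is at z = 50 mm.
- mixer: White hand mixer on its back in a wooden cradle, fixed, 210 mm long, 110 wide, flat top 87 mm above the surface. Origin on the surface below the socket's axis; it runs 60 mm to its -x and 150 mm to its +x. The flush grey disc 55 mm from the socket is a blanked socket, not to be used.
- socket (a point): Centre of the mouth of the orange drive socket, 102 mm above the surface; z up. Cross-shaped slot (arms along this point's x and y, 8.4 mm wide, 25 across, 40 deep) in an orange block 37 mm across. It stands at any angle and turns about z only stiffly (0.2 N m); all four quarter turns fit. Home: beater's collar on the mouth, tip 30 mm below it.
- ejector (a joint): Spring ejector pin in the bottom of the socket, m: 0 = up (its top 20 mm below the mouth), grows as pressed down, 0.010 when the beater is home, stop at 0.012. It pushes up with 3 N at 0 and 7 N at 0.010, so a beater let go is pushed back out.
- flour: Paper flour packet, 75 x 115 mm, 150 mm high, loose bystander. Origin at the centre of its underside.
- glass: Clear glass mug with a handle at its +y, 80 mm diameter, 85 mm high, loose bystander. Origin at the centre of its underside.
- plate: Yellow plate, 160 mm diameter, 20 mm high, loose bystander. Origin at the centre of its underside.
- spoon: Steel spoon 180 mm long lying along its x, loose bystander. Origin at its underside.

How it is judged:
By the outcome, as a careful person would: the job done as asked, in the order asked, and still so for the second after the job is handed in, while the arm keeps its last pose, push and grip.
It also fails if it takes over 54 s, if anything falls off the work surface, if the arm or the gripper's body presses on something with over 40 N, if the wrist force passes 120 N, or if a joint passes its speed limit or range.

### The arm

A 6-joint arm with a two-finger parallel gripper is mounted at the origin on the work surface. World frame = base frame: x ahead of the robot, y to its left, z up, the work surface at z = 0. Lengths are in m, angles in rad, forces in N, time in s.
With the tool pointing down it reaches from about 0.3 to 0.775 m from the base axis. Payload 14.6 kg.
Tool frame: the origin (TCP) lies on the centre line of the jaws, within the pads' length; the fingertips stand ctrl.tcp_to_tips ahead of it and the grasp point (between the pads) lies 2 mm behind it (ctrl.tcp_to_tips is the distance from the TCP to the fingertips, in m); z points along the fingers, y is the line along which they close (so a half turn about z gives the same grasp; the last joint's range is limited). The gripper opens to 94 mm and grips with 3 to 60 N. Pads are 16 mm wide; open, the fingers measure 119 mm over their backs; the gripper's body (75 mm by 177 mm) begins 78 mm behind the grasp point.
Start: joints at [1.269, 0.3, 1.521, -0, 1.321, -0.067], TCP at [0.128, 0.535, 0.222] pointing down, gripper open.
Joint ranges: [-3.03, 3.03], [-0.79, 2.21], [0.23, 2.52], [-1.04, 4.18], [0, 3.07], [-2.55, 2.55]. Speed limits (rad/s): [2.22, 2.22, 2.57, 3.14, 3.14, 3.14].

### API

Orientations are given as [roll, pitch, yaw] about the fixed x, y, z axes, in that order (R = Rz(yaw) Ry(pitch) Rx(roll)).
In Python, from station import telemetry, viewer, hand_in, ctrl gives the robot as it stands.
- The arm moves only by the tool step_arm, never from a script. Its argument "plan" is a list of rows, each an object of numbers: "dx", "dy", "dz": the shift along the tool's x, y, z scaled (see below); "rx", "ry", "rz": the turn, a rotation vector about the tool's x, y, z scaled (see below); "claw": the closure, from 0 (fully open) to 1 (shut). In form: [{"dx": .., "dy": .., "dz": .., "rx": .., "ry": .., "rz": .., "claw": ..}, ...]. A call has 1 to 10 rows; each row shifts and turns the commanded pose from where the row before left it, along the tool's axes as they then stand; what a row does not reach is not made up. The controller multiplies each number of a shift by 0.1 m and each number of a turn by 90 degrees. A row lasts 1/10 s, in which the tool goes at most 50 mm and 8.59 degrees, less where a joint would pass 70% of its speed; a pose out of reach is approached as far as the arm can. A call with a number of a shift or a turn outside -1 to 1 is refused whole. A call with a gripper value outside its range is refused whole. The fingers move at their own pace and stop on an object; "grip_force" is the grip in N (left out, the last holds). Time passes only in rows, so rows that do not move let the fingers close. It gives the time, the measured TCP pose, the force, the opening and the grip force at its end, in the units of the state.
- telemetry.get_obs(): the state, without advancing time (a new reading comes with each control period).
- viewer.camera(name): name is "scene" or "side" or "wrist"; returns a dict with "img" (480x640x3 uint8, red, green, blue), "z_map" (480x640 float32, m along the optical axis (not along the pixel's ray), 0 where there is no reading), "fx", "fy", "cx", "cy" (pixels), "R" (3x3) and "t" (3): a world point X has camera coordinates R X + t; the wrist camera has in their place "tool_from_camera" (4x4, takes a point from camera to tool coordinates, whose origin is the TCP and whose axes are the flange's). Camera axes: x right, y down, z forward; pixel columns grow to the right and rows downward; lengths in m; the calibration is good to about 2 mm. A picture is of the moment at which its call begins: read the wrist's pose just before it.
- hand_in(): hands the job in; it is judged then, once.
Trained networks look in a picture, given as the dict that the camera call returned (one of the last four; its "shot" number tells which), for a name from the list of things; names that differ only in an ending like _2 or _b are one class to them, and where a whole thing is asked for, a point or a joint stands for the part that bears it (a point fixed in the world has none). Each returns a list of dicts, best first, with "score" (0 to 1); they miss things now and then, are a little off and sometimes report something else, mostly with a low value. They report only what shows in the picture. A call takes as long as a camera call.
- viewer.recognise(target, picture): "rect" ([left, top, right, bottom] in pixels, round what is visible of it).
The state is a dict: "time_s": time; "qpos": joint angles; "joint_vel": joint speeds; "tau": joint torques, N m; "ee_pos": TCP position; "eef_rot": TCP orientation; "force": force on the tool from outside, world axes, zero at the start; "moment": the same for the moment, N m; "grip_width": finger opening in m; "grip_force": force on a finger pad.
Only numpy, scipy, OpenCV 4.12 (cv2) and the standard library are available. Lean on these libraries where they do the work, as an engineer would, in place of code of your own. Each camera call takes 0.05 s, during which the arm holds its last target. There are 200 camera calls.

## Working session

There is one attempt and no reset: what is moved stays moved. The work goes in short steps, Python scripts to look and compute and a tool call to move; the robot and the scene stay as the last step left them, time stands still between calls to the robot, and variables do not carry over. Pictures are saved under pics/ and viewed, at most 10 in all, crops included, and the job is handed in when it is done.

Besides the shell and the picture viewer there is one more tool, called after ">>>" as a command line: name --argument value ..., lists and objects as JSON in quotes. step_arm: Moves the arm, as the interface text tells. Shifts and turns lie within -1 to 1; 1 stands for 0.1 m of shift or 90 degrees of turn. Its arguments: {"type":"object","properties":{"plan":{"type":"array"},"grip_force":{"type":"number"}},"required":["plan"]}

```bash
mkdir -p pics
cat > h.py <<'E'
import numpy as np, cv2
from scipy.spatial.transform import Rotation as Ro
from station import telemetry, viewer, ctrl
def cam(n):
    o=telemetry.get_obs(); c=viewer.camera(n)
    if n=='wrist':
        T=np.eye(4);T[:3,:3]=Ro.from_euler('xyz',o['eef_rot']).as_matrix();T[:3,3]=o['ee_pos']
        M=T@np.array(c['tool_from_camera']); c['Rw']=M[:3,:3]; c['tw']=M[:3,3]
    else:
        R=np.array(c['R']); c['Rw']=R.T; c['tw']=-R.T@np.array(c['t'])
    return c
def save(c,f,rect=None,s=1):
    im=c['img'][:,:,::-1]
    if rect: l,t,r,b=rect; im=im[t:b,l:r]
    cv2.imwrite('pics/'+f,cv2.resize(im,None,fx=s,fy=s,interpolation=cv2.INTER_CUBIC))
def cloud(c):
    v,u=np.mgrid[0:480,0:640]; z=c['z_map']
    P=np.stack([(u-c['cx'])/c['fx']*z,(v-c['cy'])/c['fy']*z,z],-1)@c['Rw'].T+c['tw']
    P[z==0]=np.nan; return P
def onplane(c,u,v,h):
    d=c['Rw']@np.array([(u-c['cx'])/c['fx'],(v-c['cy'])/c['fy'],1]); return c['tw']+d*(h-c['tw'][2])/d[2]
E
cat > a.py <<'E'
from h import *
o=telemetry.get_obs(); print({k:np.round(v,3).tolist() for k,v in o.items()}, ctrl.tcp_to_tips)
for n in ['scene','side']:
    c=cam(n); save(c,n+'1.png'); P=cloud(c); print(n,c['tw'])
    for t in ['beater','rack','oil_cup','mixer','socket','flour','glass','plate','spoon']:
        for d in viewer.recognise(t,c)[:1]:
            l,tp,r,b=[int(x) for x in d['rect']]
            Q=P[tp:b,l:r].reshape(-1,3); Q=Q[Q[:,2]>.008]
            print(t,round(d['score'],2),[l,tp,r,b],np.round(np.nanmedian(Q,0),3) if len(Q) else '',np.round(np.nanmax(Q[:,2]),3) if len(Q) else '')
E
python3 a.py
```

```text
{'time_s': 0.0, 'qpos': [1.269, 0.3, 1.522, 0.0, 1.321, -0.067], 'joint_vel': [0.002, 0.001, -0.001, -0.001, 0.001, 0.0], 'tau': [0.001, -53.181, -35.273, 0.071, 0.024, -0.0], 'ee_pos': [0.128, 0.535, 0.222], 'eef_rot': [-3.14, -0.0, 2.907], 'force': [-0.65, 0.249, -0.358], 'moment': [0.008, -0.016, 0.06], 'grip_force': 0.0, 'grip_width': 0.094} 0.017
scene [1.52756924 0.10861606 0.75690279]
beater 0.63 [421, 205, 434, 243] [0.505 0.272 0.073] 0.15
rack 0.65 [398, 230, 451, 268] [0.524 0.268 0.044] 0.085
oil_cup 0.85 [195, 220, 221, 248] [ 0.51  -0.3    0.035] 0.053
mixer 0.86 [297, 203, 346, 266] [0.542 0.002 0.085] 0.104
socket 0.68 [400, 229, 452, 269] [0.523 0.268 0.044] 0.088
flour 0.9 [495, 212, 562, 283] [0.588 0.497 0.095] 0.153
glass 0.8 [371, 282, 416, 337] [0.791 0.179 0.055] 0.088
plate 0.55 [226, 296, 301, 345] [ 0.781 -0.102  0.013] 0.024
spoon 0.65 [111, 228, 134, 275] [ 0.563 -0.511  0.014] 0.023
side [-0.10501469 -0.85550157  0.84466753]
beater 0.66 [213, 185, 232, 225] [0.5   0.275 0.054] 0.159
rack 0.59 [200, 214, 249, 249] [0.487 0.255 0.043] 0.086
oil_cup 0.67 [354, 331, 391, 371] [ 0.503 -0.299  0.034] 0.053
mixer 0.56 [237, 239, 331, 308] [ 0.489 -0.024  0.082] 0.105
socket 0.71 [260, 256, 278, 272] [ 0.454 -0.007  0.093] 0.105
flour 0.72 [181, 146, 218, 207] [0.54  0.458 0.094] 0.154
glass 0.89 [298, 184, 341, 230] [0.754 0.168 0.057] 0.089
plate 0.81 [369, 244, 430, 275] [ 0.802 -0.093  0.013] 0.024
spoon 0.93 [449, 374, 496, 446] [ 0.538 -0.517  0.016] 0.023
```

>>> step_arm --plan '[{"dx": -0.43, "dy": -0.17, "dz": -0.1}, {"dx": -0.43, "dy": -0.17, "dz": -0.1}, {"dx": -0.43, "dy": -0.17, "dz": -0.1}, {"dx": -0.43, "dy": -0.17, "dz": -0.1}, {"dx": -0.43, "dy": -0.17, "dz": -0.1}, {"dx": -0.43, "dy": -0.17, "dz": -0.1}, {"dx": -0.43, "dy": -0.17, "dz": -0.1}, {"dx": -0.43, "dy": -0.17, "dz": -0.1}, {"dx": -0.43, "dy": -0.17, "dz": -0.1}, {"dx": -0.43, "dy": -0.17, "dz": -0.1}]'

```text
$.plan[0]: bad value
```

```bash
cat > b.py <<'E'
from h import *
import sys
c=cam('wrist'); save(c,sys.argv[1]); o=telemetry.get_obs(); print(o['ee_pos'],o['eef_rot'],c['tw'],c['Rw'][:,2])
for d in viewer.recognise('beater',c)[:2]: print(d)
E
python3 b.py w1.png
```

```text
[0.12795728 0.5348977  0.2224366 ] [-3.14157115e+00 -1.44949907e-05  2.90677188e+00] [0.06395796 0.55047005 0.38479456] [ 0.22495032 -0.05457705 -0.97284053]
```

View pics/w1.png

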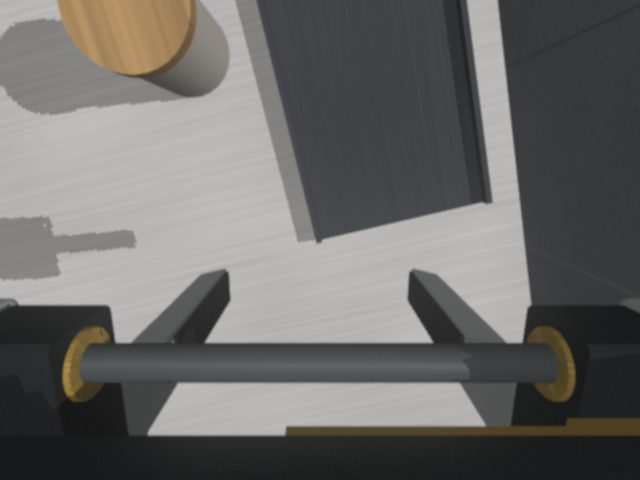

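View pics/side1.png

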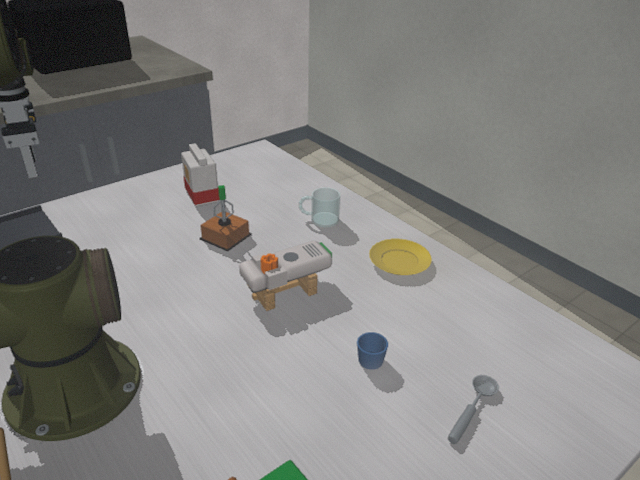

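>>> step_arm --plan '[{"dx": -0.43, "dy": -0.17, "dz": -0.1, "rx": 0, "ry": 0, "rz": 0, "claw": 0}, {"dx": -0.43, "dy": -0.17, "dz": -0.1, "rx": 0, "ry": 0, "rz": 0, "claw": 0}, {"dx": -0.43, "dy": -0.17, "dz": -0.1, "rx": 0, "ry": 0, "rz": 0, "claw": 0}, {"dx": -0.43, "dy": -0.17, "dz": -0.1, "rx": 0, "ry": 0, "rz": 0, "claw": 0}, {"dx": -0.43, "dy": -0.17, "dz": -0.1, "rx": 0, "ry": 0, "rz": 0, "claw": 0}, {"dx": -0.43, "dy": -0.17, "dz": -0.1, "rx": 0, "ry": 0, "rz": 0, "claw": 0}, {"dx": -0.43, "dy": -0.17, "dz": -0.1, "rx": 0, "ry": 0, "rz": 0, "claw": 0}, {"dx": -0.43, "dy": -0.17, "dz": -0.1, "rx": 0, "ry": 0, "rz": 0, "claw": 0}, {"dx": -0.43, "dy": -0.17, "dz": -0.1, "rx": 0, "ry": 0, "rz": 0, "claw": 0}, {"dx": -0.43, "dy": -0.17, "dz": -0.1, "rx": 0, "ry": 0, "rz": 0, "claw": 0}]'

```text
time_s: 2.1
ee_pos: [0.508, 0.2681, 0.323]
eef_rot: [3.141, 0.0, 2.907]
force: [0.3, 1.0, -0.6]
grip_width: 0.0937
grip_force: 0.0
```

```bash
python3 b.py w2.png
```

```text
[0.51224268 0.26443982 0.32386216] [-3.14157546e+00  2.32422714e-03  2.90308640e+00] [0.4439276  0.28364045 0.48534898] [ 0.22519017 -0.05444175 -0.97279262]
{'rect': [302.3, 185.7, 343.1, 230.5], 'score': 0.82}
```

View pics/w2.png

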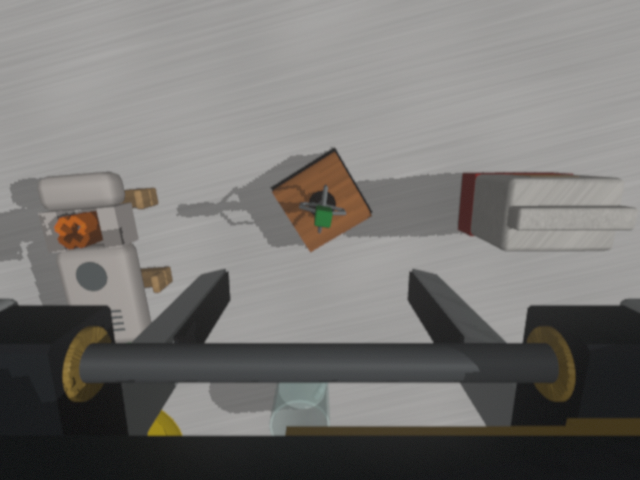

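```bash
cat > g.py <<'E'
from h import *
import sys
c=cam('wrist'); save(c,sys.argv[1])
hsv=cv2.cvtColor(c['img'],cv2.COLOR_RGB2HSV); P=cloud(c)
m=((hsv[...,0]>45)&(hsv[...,0]<85)&(hsv[...,1]>120)&(hsv[...,2]>40)).astype(np.uint8)
n,l,s,ce=cv2.connectedComponentsWithStats(m); i=1+np.argmax(s[1:,4]); Q=P[l==i]; print('green',s[i],np.nanpercentile(Q,[5,50,95],axis=0).round(4).tolist())
T=Q[Q[:,2]>np.nanpercentile(Q[:,2],95)-.004]; print(len(T)); print(cv2.minAreaRect((T[:,:2]*1000).astype(np.float32)))
m=((hsv[...,0]<14)&(hsv[...,1]>190)&(hsv[...,2]>120))
Q=P[m]; Q=Q[Q[:,2]>.097]; print('orange',len(Q))
if len(Q): print(cv2.minAreaRect((Q[:,:2]*1000).astype(np.float32)),np.nanmedian(Q,0))
if len(sys.argv)>2: o=telemetry.get_obs(); print(o['ee_pos'],o['eef_rot'],o['qpos'],o['time_s'])
print(c['fx'],c['cx'],c['cy'])
E
python3 g.py w3.png 1
```

```text
green [317 207  16  17 235] [[0.493, 0.2682, 0.1532], [0.499, 0.2745, 0.155], [0.5059, 0.2808, 0.1563]]
225
((499.7748107910156, 274.109130859375), (14.013978958129883, 13.85582160949707), 68.4401626586914)
orange 280
((454.3627014160156, 5.367185592651367), (32.96697235107422, 21.89347267150879), 81.06852722167969) [0.45195048 0.00670472 0.10238845]
[0.50814642 0.26796999 0.32230751] [-3.14153690e+00  4.89710499e-05  2.90345795e+00] [ 4.21565037e-01  3.03411684e-01  1.28792198e+00 -7.40805978e-05
  1.55025446e+00 -9.11095062e-01] 2.25
360.29899834343144 318.49945352207624 241.15747044871475
```

>>> step_arm --plan '[{"dx": 0.03, "dy": 0.01, "dz": 0.4, "rx": 0, "ry": 0, "rz": 0, "claw": 0}, {"dx": 0.03, "dy": 0.01, "dz": 0.4, "rx": 0, "ry": 0, "rz": 0, "claw": 0}, {"dx": 0.03, "dy": 0.01, "dz": 0.4, "rx": 0, "ry": 0, "rz": 0, "claw": 0}, {"dx": 0, "dy": 0, "dz": 0, "rx": 0, "ry": 0, "rz": 0, "claw": 0}]'

```text
time_s: 2.65
ee_pos: [0.4957, 0.2745, 0.1977]
eef_rot: [-3.136, -0.007, 2.908]
force: [-0.6, -0.6, 0.9]
grip_width: 0.0938
grip_force: 0.0
```

```bash
python3 g.py w4.png 1
python3 - <<'E'
import cv2
im=cv2.imread('pics/w4.png')[150:350,210:430]; cv2.imwrite('pics/w4c.png',cv2.resize(im,None,fx=3,fy=3,interpolation=2))
E
```

```text
green [308 264  24  23 434] [[0.4933, 0.2683, 0.1541], [0.4994, 0.274, 0.1551], [0.505, 0.2801, 0.1562]]
430
((499.4768371582031, 274.2981262207031), (13.029707908630371, 13.532569885253906), 69.51187133789062)
orange 0
[0.4972012  0.27492295 0.20140924] [-3.13931203e+00 -2.97960243e-03  2.90796263e+00] [ 4.40598738e-01  3.59532221e-01  1.49188151e+00  8.16602505e-05
  1.29393033e+00 -8.96593431e-01] 2.7
360.29899834343144 318.49945352207624 241.15747044871475
```

View pics/w4c.png

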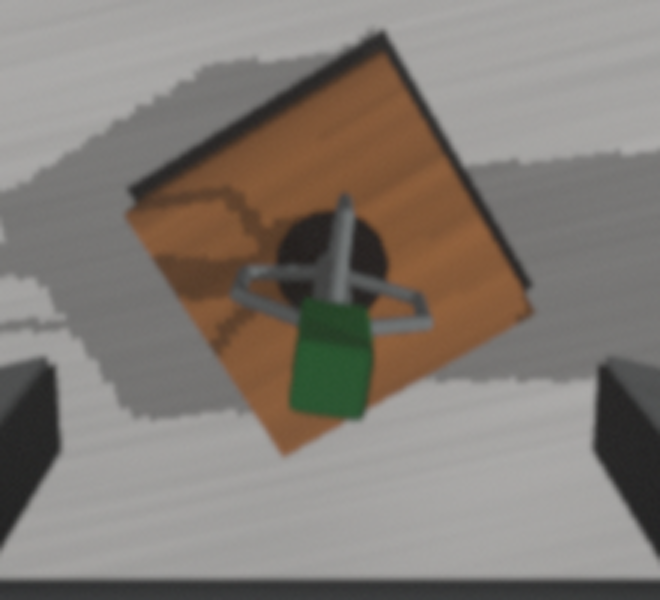

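>>> step_arm --plan '[{"dx": -0.02, "dy": 0, "dz": 0.15, "rx": 0, "ry": 0, "rz": 0.079, "claw": 0}, {"dx": 0, "dy": 0, "dz": 0.15, "rx": 0, "ry": 0, "rz": 0, "claw": 0.2}, {"dx": 0, "dy": 0, "dz": 0, "rx": 0, "ry": 0, "rz": 0, "claw": 0.2}, {"dx": 0, "dy": 0, "dz": 0, "rx": 0, "ry": 0, "rz": 0, "claw": 0.2}]'

```text
time_s: 3.1
ee_pos: [0.501, 0.2746, 0.1747]
eef_rot: [3.14, 0.002, 2.784]
force: [0.1, 0.1, 0.4]
grip_width: 0.0758
grip_force: 0.0
```

```bash
python3 g.py w5.png 1
```

```text
green [304 266  28  27 654] [[0.4925, 0.2684, 0.1534], [0.4987, 0.2746, 0.155], [0.5051, 0.2813, 0.156]]
644
((499.4967346191406, 274.7786865234375), (14.320208549499512, 14.078472137451172), 68.52249908447266)
orange 0
[0.50104075 0.27457277 0.17461131] [3.13972652e+00 1.79013019e-03 2.78340143e+00] [ 4.37194155e-01  3.87541630e-01  1.51812192e+00  2.95894719e-05
  1.23334333e+00 -7.75422379e-01] 3.15
360.29899834343144 318.49945352207624 241.15747044871475
```

>>> step_arm --plan '[{"dx": 0.016, "dy": -0.004, "dz": 0.18, "rx": 0, "ry": 0, "rz": 0.006, "claw": 0.4}, {"dx": 0, "dy": 0, "dz": 0.175, "rx": 0, "ry": 0, "rz": 0, "claw": 0.4}, {"dx": 0, "dy": 0, "dz": 0, "rx": 0, "ry": 0, "rz": 0, "claw": 0.5}, {"dx": 0, "dy": 0, "dz": 0, "rx": 0, "ry": 0, "rz": 0, "claw": 0.6}, {"dx": 0, "dy": 0, "dz": 0, "rx": 0, "ry": 0, "rz": 0, "claw": 1}, {"dx": 0, "dy": 0, "dz": 0, "rx": 0, "ry": 0, "rz": 0, "claw": 1}, {"dx": 0, "dy": 0, "dz": 0, "rx": 0, "ry": 0, "rz": 0, "claw": 1}, {"dx": 0, "dy": 0, "dz": 0, "rx": 0, "ry": 0, "rz": 0, "claw": 1}]' --grip_force 40

```text
time_s: 3.95
ee_pos: [0.499, 0.2743, 0.1373]
eef_rot: [3.141, 0.0, 2.773]
force: [-0.2, 0.0, 4.3]
grip_width: 0.0156
grip_force: 40.0
```

>>> step_arm --plan '[{"dx": 0, "dy": 0, "dz": -0.2, "rx": 0, "ry": 0, "rz": 0, "claw": 1}, {"dx": 0, "dy": 0, "dz": -0.3, "rx": 0, "ry": 0, "rz": 0, "claw": 1}, {"dx": 0, "dy": 0, "dz": -0.4, "rx": 0, "ry": 0, "rz": 0, "claw": 1}, {"dx": 0, "dy": 0, "dz": -0.4, "rx": 0, "ry": 0, "rz": 0, "claw": 1}, {"dx": 0, "dy": 0, "dz": -0.3, "rx": 0, "ry": 0, "rz": 0, "claw": 1}, {"dx": -0.07, "dy": -0.19, "dz": 0, "rx": 0, "ry": 0, "rz": 0, "claw": 1}, {"dx": -0.14, "dy": -0.37, "dz": 0, "rx": 0, "ry": 0, "rz": 0, "claw": 1}, {"dx": -0.14, "dy": -0.37, "dz": 0, "rx": 0, "ry": 0, "rz": 0, "claw": 1}, {"dx": -0.14, "dy": -0.37, "dz": 0, "rx": 0, "ry": 0, "rz": 0, "claw": 1}, {"dx": -0.14, "dy": -0.37, "dz": 0, "rx": 0, "ry": 0, "rz": 0, "claw": 1}]'

```text
time_s: 4.95
ee_pos: [0.4971, 0.0943, 0.297]
eef_rot: [-3.142, 0.0, 2.774]
force: [0.5, 0.8, -0.7]
grip_width: 0.0158
grip_force: 40.0
```

>>> step_arm --plan '[{"dx": -0.14, "dy": -0.37, "dz": 0, "rx": 0, "ry": 0, "rz": 0, "claw": 1}, {"dx": -0.14, "dy": -0.37, "dz": 0, "rx": 0, "ry": 0, "rz": 0, "claw": 1}, {"dx": -0.14, "dy": -0.37, "dz": 0, "rx": 0, "ry": 0, "rz": 0, "claw": 1}, {"dx": -0.14, "dy": -0.37, "dz": 0, "rx": 0, "ry": 0, "rz": 0, "claw": 1}, {"dx": -0.14, "dy": -0.37, "dz": 0, "rx": 0, "ry": 0, "rz": 0, "claw": 1}, {"dx": -0.14, "dy": -0.37, "dz": 0, "rx": 0, "ry": 0, "rz": 0, "claw": 1}, {"dx": -0.14, "dy": -0.37, "dz": 0, "rx": 0, "ry": 0, "rz": 0, "claw": 1}, {"dx": -0.07, "dy": -0.19, "dz": 0, "rx": 0, "ry": 0, "rz": 0, "claw": 1}, {"dx": 0, "dy": 0, "dz": 0, "rx": 0, "ry": 0, "rz": 0, "claw": 1}, {"dx": 0, "dy": 0, "dz": 0, "rx": 0, "ry": 0, "rz": 0, "claw": 1}]'

```text
time_s: 5.95
ee_pos: [0.4953, -0.2012, 0.2968]
eef_rot: [3.141, -0.0, 2.773]
force: [-0.1, 0.8, -0.7]
grip_width: 0.0156
grip_force: 40.0
```

```bash
cat > k.py <<'E'
from h import *
import sys
print('tcp',telemetry.get_obs()['ee_pos'])
from scipy.optimize import least_squares
for n in ['wrist','scene','side']:
    c=cam(n); save(c,sys.argv[1]+n+'.png'); P=cloud(c)
    d=viewer.recognise('oil_cup',c)[:1]
    if not d: print(n,'none'); continue
    l,t,r,b=[int(x) for x in d[0]['rect']]; Q=P[max(t-3,0):b+3,max(l-3,0):r+3].reshape(-1,3); 
    Q=Q[(Q[:,2]>.046)&(Q[:,2]<.056)]
    f=lambda p:np.clip(np.abs(np.hypot(Q[:,0]-p[0],Q[:,1]-p[1])-.030),0,1)-0
    s=least_squares(f,np.nanmedian(Q[:,:2],0),loss='soft_l1',f_scale=.003); print(n,d[0],len(Q),s.x,np.median(np.abs(s.fun)))
E
python3 k.py k1
```

```text
tcp [ 0.49526243 -0.2011753   0.29677307]
wrist {'rect': [216.5, 225.3, 267.2, 272.9], 'score': 0.75} 594 [ 0.50173778 -0.29923152] 0.001059409746806482
scene {'rect': [195.9, 220.1, 221.1, 247.7], 'score': 0.94} 105 [ 0.50259872 -0.30048925] 0.0011812667989230738
side {'rect': [354.9, 333.0, 389.0, 372.0], 'score': 0.55} 193 [ 0.50057218 -0.30084352] 0.00109418431951629
```

View pics/k1wrist.png

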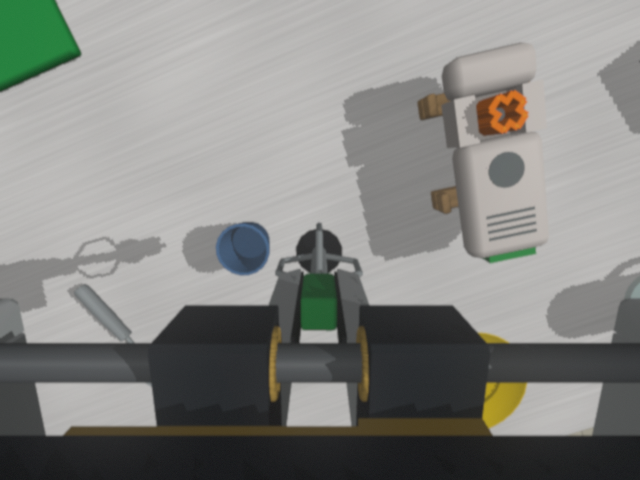

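>>> step_arm --plan '[{"dx": -0.074, "dy": -0.16, "dz": 0, "rx": 0, "ry": 0, "rz": 0, "claw": 1}, {"dx": -0.134, "dy": -0.29, "dz": 0, "rx": 0, "ry": 0, "rz": 0, "claw": 1}, {"dx": -0.134, "dy": -0.29, "dz": 0, "rx": 0, "ry": 0, "rz": 0, "claw": 1}, {"dx": -0.072, "dy": -0.16, "dz": 0, "rx": 0, "ry": 0, "rz": 0, "claw": 1}, {"dx": 0, "dy": 0, "dz": 0.3, "rx": 0, "ry": 0, "rz": 0, "claw": 1}, {"dx": 0, "dy": 0, "dz": 0.3, "rx": 0, "ry": 0, "rz": 0, "claw": 1}, {"dx": 0, "dy": 0, "dz": 0.2, "rx": 0, "ry": 0, "rz": 0, "claw": 1}, {"dx": 0, "dy": 0, "dz": 0, "rx": 0, "ry": 0, "rz": 0, "claw": 1}, {"dx": 0, "dy": 0, "dz": 0, "rx": 0, "ry": 0, "rz": 0, "claw": 1}]'

```text
time_s: 7.15
ee_pos: [0.5018, -0.3005, 0.2178]
eef_rot: [-3.142, 0.0, 2.773]
force: [0.3, 1.1, -1.6]
grip_width: 0.0155
grip_force: 40.0
```

```bash
python3 k.py k2
```

```text
tcp [ 0.50179876 -0.30046703  0.21775322]
wrist {'rect': [278.4, 222.6, 362.4, 331.4], 'score': 0.6} 311 [ 0.50078426 -0.29933049] 0.0011189788210455992
scene {'rect': [195.9, 221.5, 221.7, 246.5], 'score': 0.57} 106 [ 0.50264896 -0.30078623] 0.0015661090533794497
side {'rect': [353.0, 333.1, 388.7, 369.7], 'score': 0.92} 188 [ 0.50079663 -0.3008843 ] 0.0013241039961766395
```

View pics/k2wrist.png

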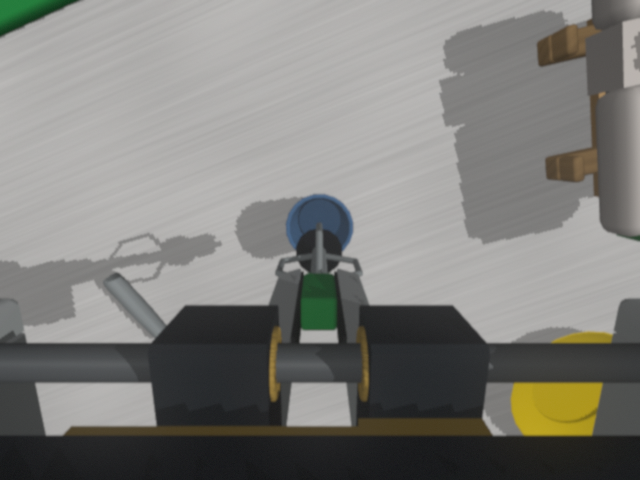

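>>> step_arm --plan '[{"dx": 0, "dy": 0, "dz": 0.2, "rx": 0, "ry": 0, "rz": 0, "claw": 1}, {"dx": 0, "dy": 0, "dz": 0.2, "rx": 0, "ry": 0, "rz": 0, "claw": 1}, {"dx": 0, "dy": 0, "dz": 0.2, "rx": 0, "ry": 0, "rz": 0, "claw": 1}, {"dx": 0, "dy": 0, "dz": 0.17, "rx": 0, "ry": 0, "rz": 0, "claw": 1}, {"dx": 0, "dy": 0, "dz": 0, "rx": 0, "ry": 0, "rz": 0, "claw": 1}, {"dx": 0, "dy": 0, "dz": 0, "rx": 0, "ry": 0, "rz": 0, "claw": 1}, {"dx": 0, "dy": 0, "dz": 0, "rx": 0, "ry": 0, "rz": 0, "claw": 1}]'

```text
time_s: 8.15
ee_pos: [0.502, -0.3006, 0.1413]
eef_rot: [-3.141, 0.002, 2.773]
force: [-0.3, 0.8, -1.0]
grip_width: 0.0158
grip_force: 40.0
```

Run:
```python
from h import *
c=cam('side'); save(c,'dip.png',(300,270,440,390),5); o=telemetry.get_obs();print(o['ee_pos'],o['force'],o['qpos'])
```

```text
[ 0.50198735 -0.30052295  0.14121735] [ 0.77103544 -0.16369443 -1.74399439] [-6.02023476e-01  4.51641690e-01  1.50928320e+00 -3.11037151e-05
  1.17883977e+00 -1.80450799e+00]
```

View pics/dip.png

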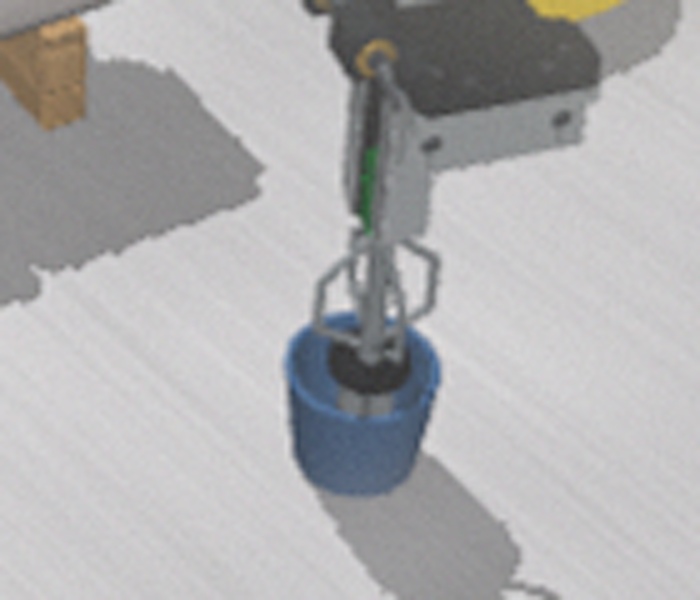

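>>> step_arm --plan '[{"dx": 0, "dy": 0, "dz": -0.2, "rx": 0, "ry": 0, "rz": 0, "claw": 1}, {"dx": 0, "dy": 0, "dz": -0.3, "rx": 0, "ry": 0, "rz": 0, "claw": 1}, {"dx": 0, "dy": 0, "dz": -0.4, "rx": 0, "ry": 0, "rz": 0, "claw": 1}, {"dx": 0, "dy": 0, "dz": -0.3, "rx": 0, "ry": 0, "rz": 0, "claw": 1}, {"dx": 0.18, "dy": 0.32, "dz": 0, "rx": 0, "ry": 0, "rz": 0, "claw": 1}, {"dx": 0.18, "dy": 0.32, "dz": 0, "rx": 0, "ry": 0, "rz": 0, "claw": 1}, {"dx": 0.18, "dy": 0.32, "dz": 0, "rx": 0, "ry": 0, "rz": 0, "claw": 1}, {"dx": 0.18, "dy": 0.32, "dz": 0, "rx": 0, "ry": 0, "rz": 0, "claw": 1}, {"dx": 0.18, "dy": 0.32, "dz": 0, "rx": 0, "ry": 0, "rz": 0, "claw": 1}, {"dx": 0.18, "dy": 0.32, "dz": 0, "rx": 0, "ry": 0, "rz": 0, "claw": 1}]'

```text
time_s: 9.2
ee_pos: [0.4696, -0.0809, 0.2609]
eef_rot: [3.141, 0.002, 2.773]
force: [0.3, -0.4, -1.8]
grip_width: 0.0155
grip_force: 40.0
```

>>> step_arm --plan '[{"dx": 0, "dy": 0, "dz": 0, "rx": 0, "ry": 0, "rz": 0, "claw": 1}, {"dx": 0, "dy": 0, "dz": 0, "rx": 0, "ry": 0, "rz": 0, "claw": 1}, {"dx": 0, "dy": 0, "dz": 0, "rx": 0, "ry": 0, "rz": 0, "claw": 1}]'

```text
time_s: 9.5
ee_pos: [0.4702, -0.0829, 0.2604]
eef_rot: [-3.142, 0.001, 2.773]
force: [0.3, -0.2, -2.3]
grip_width: 0.0158
grip_force: 40.0
```

```bash
cat > s.py <<'E'
from h import *
import sys
o=telemetry.get_obs(); print('tcp',o['ee_pos'],o['eef_rot'][2])
c=cam('wrist'); save(c,sys.argv[1]+'full.png')
# rectified top view of the plane z=0.102, 0.25 mm/px, x right, y up
x0,y0=float(sys.argv[2]),float(sys.argv[3]); N=240; h=.102
j,i=np.meshgrid(np.arange(N),np.arange(N)); W=np.stack([x0+(j-N/2)*.00025,y0-(i-N/2)*.00025,np.full(j.shape,h)],-1)
K=(W-c['tw'])@c['Rw']
U=(K[...,0]/K[...,2]*c['fx']+c['cx']).astype(np.float32);V=(K[...,1]/K[...,2]*c['fy']+c['cy']).astype(np.float32)
im=cv2.remap(c['img'],U,V,cv2.INTER_CUBIC)
hsv=cv2.cvtColor(im,cv2.COLOR_RGB2HSV)
m=((hsv[...,0]<16)&(hsv[...,1]>150)&(hsv[...,2]>150)).astype(np.float32)
# template match: cross outline ring in block; search centre and angle
t0=np.arange(-30,31)*1.
best=[]
r=np.arange(-80,81); X,Y=np.meshgrid(r,-r)
def tmpl(a):
    ca,sa=np.cos(a),np.sin(a); x=(X*ca+Y*sa)*.25; y=(-X*sa+Y*ca)*.25
    R=np.maximum(np.hypot(x,y),0)
    ax,ay=np.abs(x),np.abs(y)
    slot=((ax<4.2)&(ay<12.5))|((ay<4.2)&(ax<12.5))
    near=((ax<8)&(ay<16.3))|((ay<8)&(ax<16.3))
    t=np.zeros(X.shape,np.float32); t[near&~slot]=1/(near&~slot).sum(); t[slot]=-1/slot.sum(); return t
g=hsv[...,2].astype(np.float32)/255*m
for a in np.arange(0,90,1.):
    s=cv2.matchTemplate(g,tmpl(np.radians(a)),cv2.TM_CCORR); _,v,_,p=cv2.minMaxLoc(s)
    best.append((v,a,x0+(p[0]+80-N/2)*.00025,y0-(p[1]+80-N/2)*.00025))
best.sort(reverse=True); print(np.round(best[:6],4).tolist(), 'mid', np.round(best[45],4).tolist())
b=best[0]
im=im[:,:,::-1].copy(); a=np.radians(b[1])
for q in range(4):
    d=np.array([np.cos(a+q*np.pi/2),np.sin(a+q*np.pi/2)])*.0125
    p0=((b[2]-x0)/.00025+N/2,N/2-(b[3]-y0)/.00025); p1=(p0[0]+d[0]/.00025,p0[1]-d[1]/.00025)
    cv2.line(im,tuple(map(int,map(round,p0))),tuple(map(int,map(round,p1))),(255,255,0),1)
o=cv2.resize(im,None,fx=2.5,fy=2.5); cv2.imwrite('pics/'+sys.argv[1]+'.png',o)
E
python3 s.py s1 .453 .006
```

```text
tcp [ 0.470159   -0.08293204  0.26036652] 2.772773075760619
[[0.725, 39.0, 0.4608, 0.0032], [0.7243, 40.0, 0.4608, 0.0032], [0.7223, 38.0, 0.4608, 0.0032], [0.7147, 37.0, 0.4608, 0.0032], [0.7145, 41.0, 0.4608, 0.0032], [0.7025, 36.0, 0.4608, 0.0032]] mid [0.3189, 16.0, 0.4605, 0.0032]
```

View pics/s1.png

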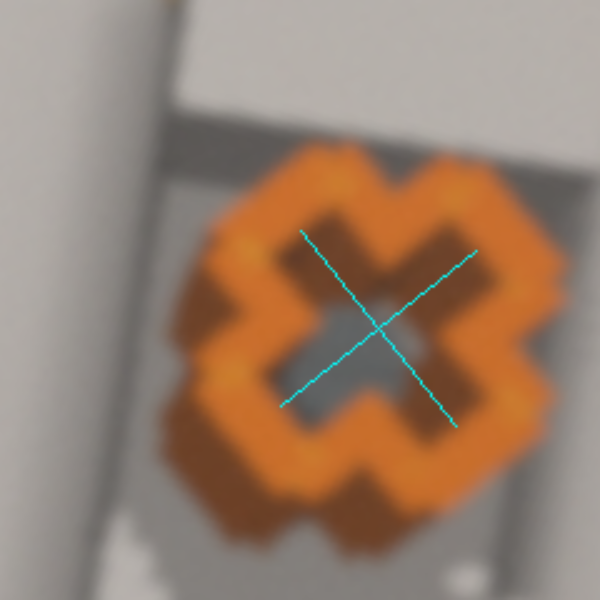

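>>> step_arm --plan '[{"dx": 0.133, "dy": 0.256, "dz": 0, "rx": 0, "ry": 0, "rz": 0, "claw": 1}, {"dx": 0.133, "dy": 0.256, "dz": 0, "rx": 0, "ry": 0, "rz": 0, "claw": 1}, {"dx": 0.133, "dy": 0.256, "dz": 0, "rx": 0, "ry": 0, "rz": 0, "claw": 1}, {"dx": 0, "dy": 0, "dz": 0, "rx": 0, "ry": 0, "rz": 0.082, "claw": 1}, {"dx": 0, "dy": 0, "dz": 0, "rx": 0, "ry": 0, "rz": 0.082, "claw": 1}, {"dx": 0, "dy": 0, "dz": 0, "rx": 0, "ry": 0, "rz": 0.082, "claw": 1}, {"dx": 0, "dy": 0, "dz": 0, "rx": 0, "ry": 0, "rz": 0.082, "claw": 1}, {"dx": 0, "dy": 0, "dz": 0, "rx": 0, "ry": 0, "rz": 0, "claw": 1}, {"dx": 0, "dy": 0, "dz": 0, "rx": 0, "ry": 0, "rz": 0, "claw": 1}, {"dx": 0, "dy": 0, "dz": 0, "rx": 0, "ry": 0, "rz": 0, "claw": 1}]'

```text
time_s: 10.55
ee_pos: [0.4605, 0.0034, 0.2599]
eef_rot: [-3.141, -0.0, 2.26]
force: [0.0, -0.4, -1.6]
grip_width: 0.0157
grip_force: 40.0
```

```bash
cat > t.py <<'E'
from h import *
import sys
o=telemetry.get_obs(); p=np.array(o['ee_pos']); print('tcp',p,np.degrees(o['eef_rot']),o['force'])
T=Ro.from_euler('xyz',o['eef_rot']).as_matrix()
c=cam('wrist'); save(c,sys.argv[1]+'.png'); P=cloud(c); L=(P-p)@T
hsv=cv2.cvtColor(c['img'],cv2.COLOR_RGB2HSV); Q=L[(hsv[...,2]<60)]
Q=Q[(np.hypot(Q[:,0],Q[:,1])<.024)&(abs(Q[:,2]-.086)<.006)]
print('collar tool',len(Q),np.nanmedian(Q,0).round(4),cv2.minEnclosingCircle((Q[:,:2]*1000).astype(np.float32)))
G=L[(hsv[...,0]>45)&(hsv[...,0]<85)&(hsv[...,1]>120)&(hsv[...,2]>40)]; G=G[np.abs(G).max(1)<.05]; print('grip tool',len(G),np.nanpercentile(G,[3,50,97],axis=0).round(4).tolist())
O=P[(hsv[...,0]<16)&(hsv[...,1]>150)&(hsv[...,2]>100)];O=O[abs(O[:,2]-.102)<.006]; print('orange',len(O),np.nanmedian(O,0) if len(O) else '')
for n in ['scene','side']:
    c=cam(n); P=cloud(c); hsv=cv2.cvtColor(c['img'],cv2.COLOR_RGB2HSV)
    O=P[(hsv[...,0]<16)&(hsv[...,1]>150)&(hsv[...,2]>80)];O=O[(abs(O[:,2]-.102)<.006)&(np.hypot(O[:,0]-.46,O[:,1])<.04)]
    print(n,len(O),np.percentile(O,[2,50,98],axis=0).round(4).tolist() if len(O) else '')
    v,u=np.round(((P-np.array([.46,.003,.12]))**2).sum(-1).argmin()//640),0
    k=np.array(c['R'])@np.array([.46,.003,.11])+np.array(c['t']); u,v=int(k[0]/k[2]*c['fx']+c['cx']),int(k[1]/k[2]*c['fy']+c['cy'])
    save(c,sys.argv[1]+n+'.png',(u-33,v-50,u+33,v+50),6)
a,b=[cv2.imread('pics/'+sys.argv[1]+n+'.png') for n in ['scene','side']]; cv2.imwrite('pics/'+sys.argv[1]+'both.png',np.hstack([a,b])[:600])
E
python3 t.py t1
```

```text
tcp [0.4604756  0.00343402 0.25993025] [-1.79994275e+02 -2.22884190e-03  1.29515468e+02] [ 0.02991573 -0.38228892 -1.57878704]
collar tool 771 [ 0.0034 -0.0026  0.0861] ((-0.852066159248352, 0.16082273423671722), 16.339344024658203)
grip tool 1746 [[-0.0068, -0.0065, -0.0188], [0.0042, 0.0004, -0.0172], [0.0068, 0.0073, 0.0104]]
orange 487 [0.45193392 0.01245614 0.10212154]
scene 92 [[0.4461, -0.013, 0.0965], [0.4636, 0.0027, 0.1012], [0.4821, 0.019, 0.1047]]
side 118 [[0.4426, -0.0154, 0.0965], [0.459, -0.0016, 0.1005], [0.4751, 0.0172, 0.104]]
```

View pics/t1both.png

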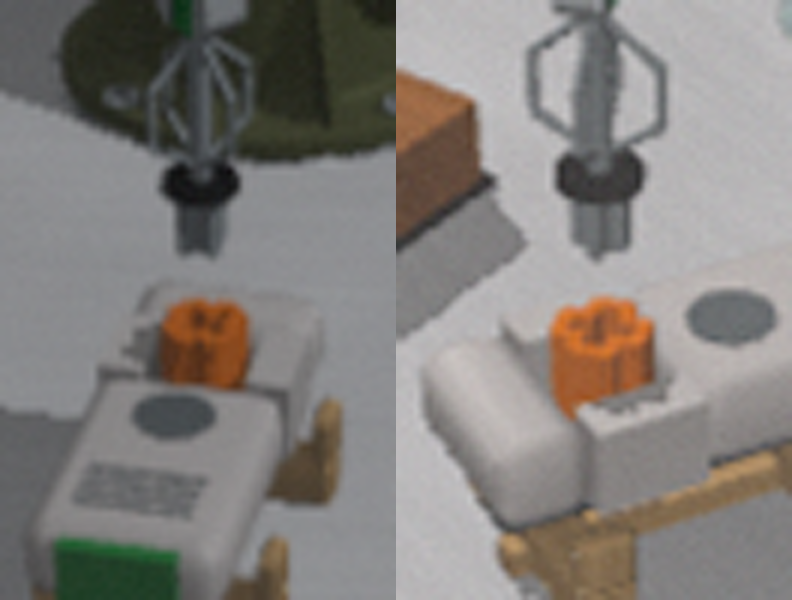

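>>> step_arm --plan '[{"dx": 0.005, "dy": 0.0, "dz": 0.1, "rx": 0, "ry": 0, "rz": 0.002, "claw": 1}, {"dx": 0, "dy": 0, "dz": 0.1, "rx": 0, "ry": 0, "rz": 0, "claw": 1}, {"dx": 0, "dy": 0, "dz": 0.1, "rx": 0, "ry": 0, "rz": 0, "claw": 1}, {"dx": 0, "dy": 0, "dz": 0, "rx": 0, "ry": 0, "rz": 0, "claw": 1}, {"dx": 0, "dy": 0, "dz": 0.05, "rx": 0, "ry": 0, "rz": 0, "claw": 1}, {"dx": 0, "dy": 0, "dz": 0.05, "rx": 0, "ry": 0, "rz": 0, "claw": 1}, {"dx": 0, "dy": 0, "dz": 0, "rx": 0, "ry": 0, "rz": 0, "claw": 1}, {"dx": 0, "dy": 0, "dz": 0, "rx": 0, "ry": 0, "rz": 0, "claw": 1}]'

```text
time_s: 11.5
ee_pos: [0.4601, 0.0042, 0.22]
eef_rot: [3.142, 0.0, 2.255]
force: [0.3, 0.7, -1.0]
grip_width: 0.0157
grip_force: 40.0
```

```bash
python3 t.py t2
```

```text
tcp [0.46009683 0.00415771 0.22001691] [1.79998662e+02 2.27437095e-03 1.29197369e+02] [ 0.25867796  0.72428914 -1.00250203]
collar tool 762 [ 0.0031 -0.0026  0.0861] ((-0.9487560391426086, 0.49368804693222046), 16.17335319519043)
grip tool 1738 [[-0.0067, -0.0065, -0.0189], [0.0042, 0.0004, -0.0172], [0.0069, 0.0073, 0.0103]]
orange 367 [0.44894627 0.01417243 0.10204431]
scene 62 [[0.4515, -0.0142, 0.0964], [0.4709, 0.003, 0.1012], [0.4796, 0.0187, 0.1044]]
side 71 [[0.4422, -0.017, 0.0964], [0.4503, -0.0073, 0.1006], [0.4746, 0.0156, 0.1044]]
```

View pics/t2both.png

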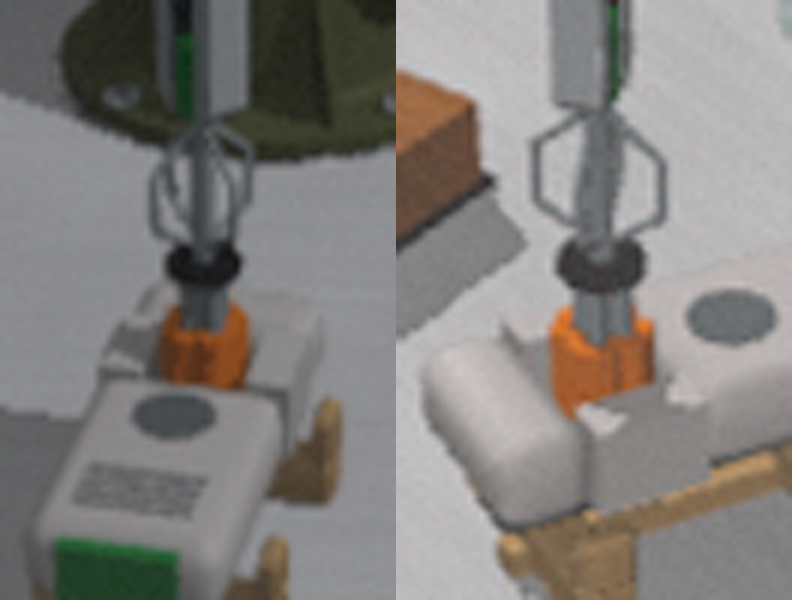

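>>> step_arm --plan '[{"dx": 0, "dy": 0, "dz": 0.03, "rx": 0, "ry": 0, "rz": 0, "claw": 1}, {"dx": 0, "dy": 0, "dz": 0.03, "rx": 0, "ry": 0, "rz": 0, "claw": 1}, {"dx": 0, "dy": 0, "dz": 0.03, "rx": 0, "ry": 0, "rz": 0, "claw": 1}, {"dx": 0, "dy": 0, "dz": 0.03, "rx": 0, "ry": 0, "rz": 0, "claw": 1}, {"dx": 0, "dy": 0, "dz": 0, "rx": 0, "ry": 0, "rz": 0, "claw": 1}, {"dx": 0, "dy": 0, "dz": 0, "rx": 0, "ry": 0, "rz": 0, "claw": 1}]'

```text
time_s: 12.25
ee_pos: [0.4601, 0.0042, 0.2079]
eef_rot: [-3.141, -0.0, 2.255]
force: [-0.5, 0.3, -1.3]
grip_width: 0.0159
grip_force: 40.0
```

Free so far; now down against the spring.

>>> step_arm --plan '[{"dx": 0, "dy": 0, "dz": 0.03, "rx": 0, "ry": 0, "rz": 0, "claw": 1}, {"dx": 0, "dy": 0, "dz": 0.03, "rx": 0, "ry": 0, "rz": 0, "claw": 1}, {"dx": 0, "dy": 0, "dz": 0.03, "rx": 0, "ry": 0, "rz": 0, "claw": 1}, {"dx": 0, "dy": 0, "dz": 0.02, "rx": 0, "ry": 0, "rz": 0, "claw": 1}, {"dx": 0, "dy": 0, "dz": 0, "rx": 0, "ry": 0, "rz": 0, "claw": 1}, {"dx": 0, "dy": 0, "dz": 0, "rx": 0, "ry": 0, "rz": 0, "claw": 1}]'

```text
time_s: 12.85
ee_pos: [0.4602, 0.0042, 0.1972]
eef_rot: [3.141, 0.0, 2.255]
force: [0.6, 0.1, 4.7]
grip_width: 0.0154
grip_force: 40.0
```

>>> step_arm --plan '[{"dx": 0, "dy": 0, "dz": 0.01, "rx": 0, "ry": 0, "rz": 0, "claw": 1}, {"dx": 0, "dy": 0, "dz": 0.01, "rx": 0, "ry": 0, "rz": 0, "claw": 1}, {"dx": 0, "dy": 0, "dz": 0.01, "rx": 0, "ry": 0, "rz": 0, "claw": 1}, {"dx": 0, "dy": 0, "dz": 0, "rx": 0, "ry": 0, "rz": 0, "claw": 1}, {"dx": 0, "dy": 0, "dz": 0, "rx": 0, "ry": 0, "rz": 0, "claw": 1}]'

```text
time_s: 13.35
ee_pos: [0.4603, 0.0042, 0.1942]
eef_rot: [3.141, 0.0, 2.255]
force: [0.8, 0.2, 7.3]
grip_width: 0.0159
grip_force: 40.0
```

>>> step_arm --plan '[{"dx": 0, "dy": 0, "dz": 0.005, "rx": 0, "ry": 0, "rz": 0, "claw": 1}, {"dx": 0, "dy": 0, "dz": 0.005, "rx": 0, "ry": 0, "rz": 0, "claw": 1}, {"dx": 0, "dy": 0, "dz": 0, "rx": 0, "ry": 0, "rz": 0, "claw": 1}, {"dx": 0, "dy": 0, "dz": 0, "rx": 0, "ry": 0, "rz": 0, "claw": 1}]'

```text
time_s: 13.75
ee_pos: [0.4604, 0.0041, 0.1942]
eef_rot: [3.141, 0.001, 2.255]
force: [-2.7, -0.3, 18.0]
grip_width: 0.0158
grip_force: 40.0
```

```bash
python3 - <<'E'
from h import *
o=telemetry.get_obs();c=cam('wrist');P=cloud(c);hsv=cv2.cvtColor(c['img'],cv2.COLOR_RGB2HSV)
Q=P[hsv[...,2]<60];Q=Q[(np.hypot(Q[:,0]-.46,Q[:,1]-.004)<.018)&(Q[:,2]<.13)];print(o['force'],o['ee_pos'],len(Q),np.nanpercentile(Q[:,2],[10,50,90]))
E
python3 k.py k3 | tail -2
```

```text
[-2.7123649  -0.2544851  18.02989075] [0.46040552 0.00409989 0.1941628 ] 798 [0.10724215 0.10811504 0.10895621]
scene {'rect': [194.3, 219.5, 220.5, 247.9], 'score': 0.73} 106 [ 0.50250961 -0.30015927] 0.001255481512488145
side {'rect': [355.4, 334.7, 388.0, 369.2], 'score': 0.74} 198 [ 0.50065989 -0.30082793] 0.001141801424132359
```

The collar top is at 0.108 m, which means the beater is home, and the cup hasn't moved. Handing in.

```bash
python3 -c "from station import hand_in; print(hand_in())"
```

```text
the job is handed in; nothing more can be done
None
```

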